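Clear the gauge case lid and hold it open

TASK

Two ground steel blocks have been left on the closed lid of the grey gauge case. First stand them upright on the low shelf, one in each empty bay beside the block already there, so that the three make a neat row: square to the shelf, midway between the ribs and midway front to back. Then raise the lid, which has a bar handle in front, to 60 degrees from closed without letting it drop, and finish still holding it there with the gripper's fingers: it falls shut if let go. Leave the ring gauges and the bushing alone.

Things in the scene. Friction and masses are not known exactly. Their poses are not given: they have to be found in the camera images.
- case: grey plastic gauge case fixed to the bench, 150 (x) x 170 (y) x 60 mm high plus a 10 mm lid, so the closed lid's flat top is 70 mm above the bench; origin at the centre of its underside; -x is its front (handle side), z up
- lid_hinge (a point): point on the lid's hinge axis, at the middle of the case's far (+x) top edge, 60 mm above the bench; the hinge axis runs along the case's y
- lid (a joint): lid angle in rad: 0 closed (level), grows as the handle rises; stop at 1.45. The lid weighs about 0.25 kg, turns freely and always falls shut. 60 degrees is 1.047
- lid_handle (a point): centre of the lid's steel bar handle: a round bar 10 mm thick and 90 mm wide along the case's y, held by an arm at each end 45 mm ahead of the lid's front edge, in the lid's mid-plane. It lies 195 mm from the hinge axis (5 mm above the hinge when closed, so 65 mm above the bench), open space of 40 mm between bar and lid edge. Pinched from above (fingers before and behind the bar) it can turn between the fingers as the lid swings up. The orientation is the lid's
- shelf: low fixed aluminium shelf, 90 (x) x 208 (y) mm, top 40 mm above the bench, with four black ribs 3 mm wide and 5 mm high running along x, 66 mm apart, making three bays in a row along y, each 63 mm clear; origin at the centre of its underside, z up. Case and shelf may stand either way round (one left, one right)
- bay_l (a point): centre of the shelf's +y end bay, on the board; empty at the start
- bay_m (a point): centre of the middle bay, on the board; block_c stands there
- bay_r (a point): centre of the shelf's -y end bay, on the board; empty at the start
- block_a: ground steel square block, 30 (its x) x 45 (its y) x 40 (z) mm, about 0.42 kg; origin at the centre of its underside. Stands on the closed lid at the start; its 45 mm length goes along the shelf's row (y of both), either way round
- block_b: ground steel square block, 30 (its x) x 45 (its y) x 40 (z) mm, about 0.42 kg; origin at the centre of its underside. Stands on the closed lid at the start; its 45 mm length goes along the shelf's row, either way round; a and b are alike and may take either end bay
- block_c: ground steel square block, 30 (its x) x 45 (its y) x 40 (z) mm, about 0.42 kg; origin at the centre of its underside. Stands in the middle bay already, 45 mm along the row; it shall stay there
- bushing: bronze flanged bushing, 29 mm across, 22 high, on the bench; bystander; origin at the centre of its underside
- ring_gauge_25: black ring gauge, 53 mm across, 16 high, on the bench; bystander; origin at the centre of its underside
- ring_gauge_16: small steel ring gauge, 42 mm across, 14 high, on the bench; bystander; origin at the centre of its underside
Not all that is in view belongs to the job. What is shaped like the block_b but green or yellow is not meant.

How it is judged:
By the outcome, as a careful person would: the job done as asked, in the order asked, and still so for the second after the job is handed in, while the arm keeps its last pose, push and grip.
It also fails if it takes over 66 s, if anything falls off the work surface, if the arm or the gripper's body presses on something with over 40 N, if the wrist force passes 120 N, or if a joint passes its speed limit or range.

ROBOT

A 6-joint arm with a two-finger parallel gripper is mounted at the origin on a cart in front of the work surface, level with it; the furniture and walls round the work are solid. World frame = base frame: x ahead of the robot, y to its left, z up, the work surface at z = 0. Lengths are in m, angles in rad, forces in N, time in s.
With the tool pointing down it reaches from about 0.35 to 0.775 m from the base axis. Payload 7.3 kg.
Tool frame: the origin (TCP) lies between the finger pads; the fingertips stand 8 mm ahead of it and the grasp point (between the pads) lies 11 mm behind it (robot.nose_length is the distance from the TCP to the fingertips, in m); z points along the fingers, y is the line along which they close (so a half turn about z gives the same grasp; the last joint's range is limited). The gripper opens to 92 mm and grips with 3 to 60 N. Pads are 19 mm wide; open, the fingers measure 130 mm over their backs; the gripper's body (75 mm by 190 mm) begins 47 mm behind the grasp point.
Start: joints at [-1.321, 0.342, 1.524, -0, 1.275, -0.146], TCP at [0.202, -0.484, 0.203] pointing down, gripper open.
Joint ranges: [-2.53, 2.53], [-0.77, 2.02], [0.04, 2.7], [-1, 4.14], [0.28, 2.66], [-3.11, 3.11]. Speed limits (rad/s): [2.57, 2.57, 3.14, 3.14, 3.14, 3.14].

INTERFACE

Orientations are given as [roll, pitch, yaw] about the fixed x, y, z axes, in that order (R = Rz(yaw) Ry(pitch) Rx(roll)).
In Python, from cell import robot gives the robot as it stands. The module is installed in compiled form; this text tells all that it offers.
- The arm moves only by the shell command python3 -m jog 'ROWS' [FORCE]. ROWS is JSON, a list that holds one entry, the list of rows, each a list of 5 numbers: the gripper's target within -1 to 1 (fully open at 1, half-way at 0, shut at -1), then the shift along the tool's x, y, z in m, then the turn about the tool's z in rad. A call has 1 to 5 rows; each row is the pose to reach, as a shift and turn from the pose commanded when the call began, along the tool's axes at that moment; what a row does not reach only later rows make up. A row lasts 1/12 s, in which the tool goes at most 41.7 mm and 7.16 degrees, less where a joint would pass 70% of its speed; a pose out of reach is approached as far as the arm can. A call with a gripper value outside its range is refused whole. The fingers move at their own pace and stop on an object; FORCE is the grip in N (left out, the last holds). Time passes only in rows, so rows that repeat a pose let the fingers close. It gives the time, the measured TCP pose, the force, the opening and the grip force at its end, in the units of the state.
- robot.observe(): the state, without advancing time (a new reading comes with each control period).
- robot.read_camera(name): name is "scene" or "top" or "wrist"; returns the picture (384x512x3 uint8, red, green, blue); there is no depth.
- robot.camera_model(name): a dict with "camera_matrix" (3x3 intrinsics, pixels), "position" and "attitude" of the camera in the world; the wrist camera has in their place "mount" (4x4, takes a point from camera to tool coordinates, whose origin is the TCP and whose axes are the flange's). Camera axes: x right, y down, z forward; pixel columns grow to the right and rows downward; lengths in m; the calibration is good to about 2 mm. A picture is of the moment at which its call begins: read the wrist's pose just before it. camera_model takes no time and is no camera call.
- robot.hand_in(): hands the job in; it is judged then, once.
The state is a dict: "time": time; "qpos": joint angles; "qvel": joint speeds; "joint_efforts": joint torques, N m; "tool_pos": TCP position; "tool_rot": TCP orientation; "contact_force": force on the tool from outside, world axes, zero at the start; "torque": the same for the moment, N m; "opening": finger opening in m; "grip_force": force on a finger pad.
Only numpy, scipy, OpenCV 4.12 (cv2) and the standard library are available. Lean on these libraries where they do the work, as an engineer would, in place of code of your own. Each camera call takes 0.05 s, during which the arm holds its last target. There are 200 camera calls.

## Working session

There is one attempt and no reset: what is moved stays moved. The work goes in short steps, Python scripts to look and compute and a shell command to move; the robot and the scene stay as the last step left them, time stands still between calls to the robot, and variables do not carry over. Pictures are saved under pics/ and viewed, at most 10 in all, crops included, and the job is handed in when it is done.

```bash
mkdir -p pics; ls; python3 - <<'E'
from cell import robot
import cv2,numpy as np
for n in("top","scene"):
    im=robot.read_camera(n); np.save(f"pics/{n}0.npy",im); cv2.imwrite(f"pics/{n}0.png",im[:,:,::-1]); print(n,robot.camera_model(n))
print(robot.observe()); print(robot.camera_model("wrist"))
E
```

```text
pics
top {'camera_matrix': array([[348.65763527,   0.        , 255.46848684],
       [  0.        , 348.65763527, 185.76265183],
       [  0.        ,   0.        ,   1.        ]]), 'position': array([0.38525097, 0.12024755, 0.8973707 ]), 'attitude': array([-2.94767094, -0.03888741, -1.56419407])}
scene {'camera_matrix': array([[435.5221413 ,   0.        , 251.34105508],
       [  0.        , 435.5221413 , 189.99624776],
       [  0.        ,   0.        ,   1.        ]]), 'position': array([-0.03254459,  0.7337301 ,  0.56343976]), 'attitude': array([-2.07194855,  0.00524498, -2.4074716 ])}
{'time': 0.1, 'qpos': array([-1.32102980e+00,  3.42646002e-01,  1.52491920e+00, -2.32721216e-05,
        1.27539996e+00, -1.45981220e-01]), 'qvel': array([-0.00033369, -0.00011482, -0.00240558,  0.00033853, -0.00124301,
       -0.00040929]), 'joint_efforts': array([ 1.53997247e-03, -4.32005453e+01, -2.44693083e+01,  7.19001819e-02,
        5.25545678e-02, -5.24329414e-05]), 'tool_pos': array([ 0.20231041, -0.48402559,  0.20281894]), 'tool_rot': array([-3.14023151e+00, -1.77630652e-04,  3.95754416e-01]), 'contact_force': array([1.02220216, 0.29362029, 0.24450336]), 'torque': array([-0.00716649,  0.03643381, -0.04369787]), 'grip_force': 0.0, 'opening': 0.09200106511924838}
{'camera_matrix': array([[312.18793212,   0.        , 253.80261328],
       [  0.        , 312.18793212, 194.57206534],
       [  0.        ,   0.        ,   1.        ]]), 'mount': array([[-3.00734500e-04, -9.67033963e-01, -2.54647255e-01,
         6.80980516e-02],
       [ 9.99999854e-01, -4.05400460e-04,  3.58541301e-04,
        -1.68451287e-04],
       [-4.49955729e-04, -2.54647110e-01,  9.67033943e-01,
        -1.80713130e-01],
       [ 0.00000000e+00,  0.00000000e+00,  0.00000000e+00,
         1.00000000e+00]])}
```

View pics/top0.png

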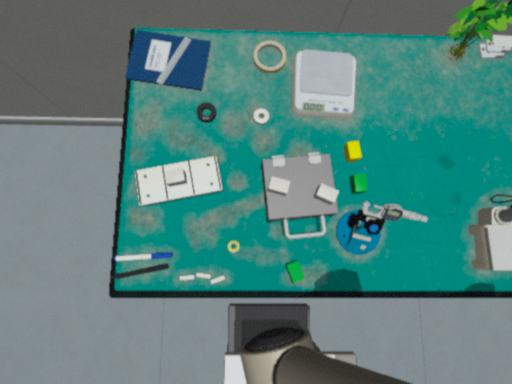

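View pics/scene0.png

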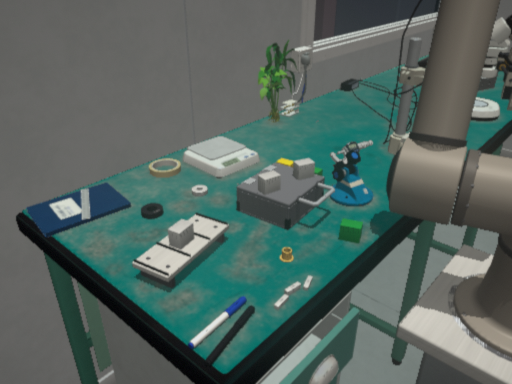

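The top view shows the case at (300,187), with its handle toward the robot at (304,233). The two grey blocks on the lid are at (279,185) and (327,193). The shelf is at (178,180) with block_c at (176,176). The green blocks at (360,183) and (295,271) and the yellow one at (353,150) are decoys. The scene view agrees.

```bash
cat > h.py <<'E'
import numpy as np,cv2
from scipy.spatial.transform import Rotation as R
from cell import robot
def cam(n,st=None):
    m=robot.camera_model(n);K=m["camera_matrix"]
    if n!="wrist": return K,R.from_euler("xyz",m["attitude"]).as_matrix(),np.array(m["position"])
    Rt=R.from_euler("xyz",st["tool_rot"]).as_matrix();M=m["mount"]
    return K,Rt@M[:3,:3],Rt@M[:3,3]+st["tool_pos"]
def ray(c,uv,z):
    K,A,p=c;uv=np.atleast_2d(uv).astype(float)
    d=np.c_[uv,np.ones(len(uv))]@np.linalg.inv(K).T@A.T
    return p+d*((z-p[2])/d[:,2])[:,None]
def proj(c,X):
    K,A,p=c;q=(np.atleast_2d(X)-p)@A@K.T
    return q[:,:2]/q[:,2:]
def snap(n,f):
    st=robot.observe();im=robot.read_camera(n);cv2.imwrite(f"pics/{f}.png",im[:,:,::-1]);return im,cam(n,st),st
def rect(c,cnt,z):
    """min area rect of a contour cast to plane z: centre, size, long-axis angle deg"""
    P=ray(c,cnt.reshape(-1,2),z)[:,:2]
    (cx,cy),(w,h),a=cv2.minAreaRect((P*1000).astype(np.float32))
    if w<h:w,h,a=h,w,a+90
    return np.round([cx,cy,w,h,(a+90)%180-90],1)
E
python3 - <<'E'
from h import *
im=np.load("pics/top0.npy");c=cam("top")
hsv=cv2.cvtColor(im,cv2.COLOR_RGB2HSV)
for (u,v) in[(279,185),(327,193),(300,205),(176,176),(150,185)]:print((u,v),im[v,u],hsv[v,u])
print("blocks",ray(c,[(279,185),(327,193)],.11).round(3),ray(c,[(176,176)],.08).round(3))
print("lid",ray(c,[(263,157),(332,154),(337,214),(267,220)],.07).round(3))
print("handle",ray(c,[(286,235),(324,233)],.065).round(3))
print("shelf",ray(c,[(135,168),(217,157),(222,189),(139,205)],.04).round(3))
print("others",ray(c,[(295,271),(360,183),(233,246)],.03).round(3))
E
```

```text
(279, 185) [210 210 203] [ 30   9 210]
(327, 193) [212 210 204] [ 23  10 212]
(300, 205) [155 155 154] [ 30   2 155]
(176, 176) [210 209 202] [ 26  10 210]
(150, 185) [215 218 211] [ 43   8 218]
blocks [[ 0.543  0.036  0.11 ]
 [ 0.525 -0.075  0.11 ]] [[0.567 0.279 0.08 ]]
lid [[ 0.621  0.071  0.07 ]
 [ 0.631 -0.101  0.07 ]
 [ 0.482 -0.107  0.07 ]
 [ 0.466  0.061  0.07 ]]
handle [[ 0.431  0.016  0.065]
 [ 0.436 -0.076  0.065]]
shelf [[0.595 0.39  0.04 ]
 [0.627 0.186 0.04 ]
 [0.545 0.171 0.04 ]
 [0.502 0.373 0.04 ]]
others [[ 0.346 -0.01   0.03 ]
 [ 0.567 -0.181  0.03 ]
 [ 0.405  0.142  0.03 ]]
```

```bash
python3 -m jog '[[[1,0.03,-0.02,-0.02,0],[1,0.06,-0.04,-0.04,0],[1,0.09,-0.06,-0.06,0],[1,0.12,-0.08,-0.07,0],[1,0.15,-0.1,-0.08,0]]]' 
python3 -m jog '[[[1,0.03,-0.021,0,0],[1,0.06,-0.042,0,0],[1,0.09,-0.063,0,0],[1,0.12,-0.084,0,0],[1,0.15,-0.105,0,0]]]' 
python3 -m jog '[[[1,0.03,-0.022,0,0.1],[1,0.06,-0.044,0,0.2],[1,0.09,-0.066,0,0.3],[1,0.12,-0.088,0,0.316],[1,0.154,-0.108,0,0.316]]]'
python3 -m jog '[[[1,0,0,0,0],[1,0,0,0,0],[1,0,0,0,0]]]'
python3 - <<'E'
from h import *
im,c,st=snap("wrist","w1")
print(st["tool_pos"].round(4),st["tool_rot"].round(4),st["qpos"].round(2))
E
```

```text
time: 0.52
tool_pos: [0.3029, -0.3329, 0.2842]
tool_rot: [3.141, -0.0, 0.395]
contact_force: [1.7, 0.5, -0.6]
opening: 0.0916
grip_force: 0.0
time: 0.93
tool_pos: [0.4006, -0.1778, 0.2833]
tool_rot: [-3.141, 0.0, 0.396]
contact_force: [1.1, -0.7, 0.6]
opening: 0.0919
grip_force: 0.0
time: 1.35
tool_pos: [0.5007, -0.0186, 0.2833]
tool_rot: [3.142, 0.001, 0.079]
contact_force: [1.3, -0.7, 0.1]
opening: 0.0918
grip_force: 0.0
time: 1.6
tool_pos: [0.5002, -0.0206, 0.2829]
tool_rot: [3.141, 0.001, 0.081]
contact_force: [-0.4, -0.4, -0.6]
opening: 0.0918
grip_force: 0.0
[ 0.5002 -0.0206  0.2829] [3.1414e+00 1.4000e-03 8.0600e-02] [-0.19  0.25  1.44 -0.    1.46  1.3 ]
```

View pics/w1.png

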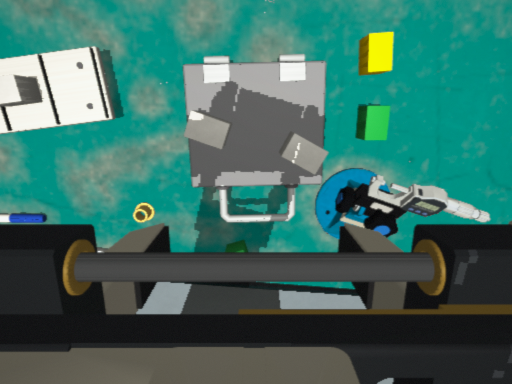

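The wrist view shows the lid with corners at (184,66), (326,63), (323,183) and (192,186). Its two grey blocks are at (208,130) and (304,153), the handle bar is at (258,219) and the bushing at (144,213). Green (373,122) and yellow (377,53) stand off the lid and are decoys. I'll enlarge the two grey ones to confirm.

```bash
python3 - <<'E'
from h import *
im=cv2.imread("pics/w1.png")
cr=cv2.resize(im[55:230,175:340],None,fx=3.4,fy=3.4,interpolation=cv2.INTER_CUBIC);cv2.imwrite("pics/w1c.png",cr)
for p in[(208,130),(190,128),(300,148),(320,160),(290,165),(258,176),(240,140),(200,95)]:print(p,im[p[1],p[0]])
E
```

```text
(208, 130) [150 158 161]
(190, 128) [143 151 153]
(300, 148) [152 161 164]
(320, 160) [144 153 155]
(290, 165) [94 95 95]
(258, 176) [170 171 172]
(240, 140) [94 94 94]
(200, 95) [171 172 173]
```

View pics/w1c.png

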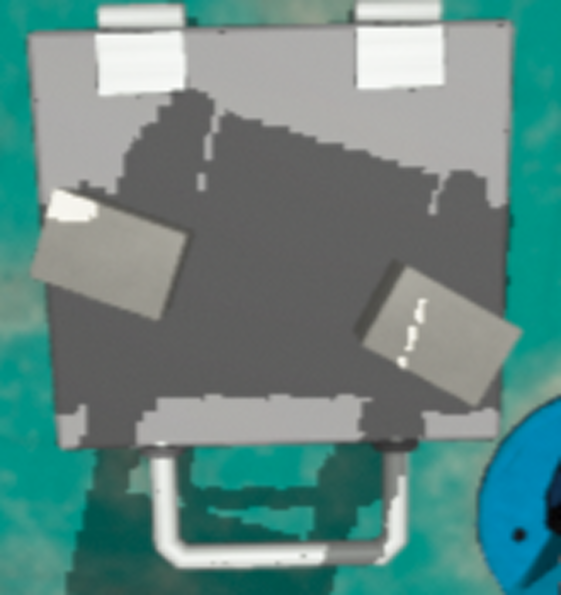

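Both are bare grey steel blocks on the lid, so they are the two meant (left A, right B). Crop corners are A (52,187), (189,233), (161,321), (31,273) and B (403,263), (522,330), (480,406), (360,342).

```bash
python3 - <<'E'
from h import *
st=robot.observe();c=cam("wrist",st)
f=lambda L:(np.array(L)+.5)/3.4-.5+[175,55]
for L in([(52,187),(189,233),(161,321),(31,273)],[(403,263),(522,330),(480,406),(360,342)]):
    P=f(L);q=ray(c,P,.11);print(rect(c,P,.11),q[:,:2].mean(0).round(4))
print("lid",rect(c,f([(28,33),(513,21),(498,437),(60,449)]),.07))
print("handle",ray(c,f([(162,553),(396,551)]),.065).round(4))
E
```

```text
[545.1  35.1  46.1  30.1  76.3] [0.5455 0.035 ]
[527.6 -76.9  46.7  29.2  66.7] [ 0.5276 -0.0767]
lid [550.8 -19.5 167.5 147.8 -84.1]
handle [[ 0.4282  0.0156  0.065 ]
 [ 0.4364 -0.0767  0.065 ]]
```

```bash
python3 -m jog '[[[1,0.02,-0.04,0,0],[1,0.04,-0.08,0,0],[1,0.06,-0.12,0,-0.04],[1,0.07,-0.16,0,-0.08],[1,0.07,-0.2,0,-0.12]]]'
python3 -m jog '[[[1,-0.01,-0.04,0,0],[1,-0.02,-0.08,0,0],[1,-0.03,-0.1,0,0],[1,-0.03,-0.1,0,0],[1,-0.03,-0.1,0,0]]]'
python3 - <<'E'
from h import *
im,c,st=snap("wrist","w2")
print(st["tool_pos"].round(4),st["tool_rot"].round(4))
E
```

```text
time: 2.07
tool_pos: [0.556, 0.1774, 0.283]
tool_rot: [3.141, -0.0, 0.198]
contact_force: [-0.4, -0.1, 0.0]
opening: 0.0915
grip_force: 0.0
time: 2.48
tool_pos: [0.5052, 0.2693, 0.2837]
tool_rot: [3.141, -0.0, 0.2]
contact_force: [-0.4, -0.5, 0.0]
opening: 0.092
grip_force: 0.0
[0.5052 0.2693 0.2837] [ 3.141e+00 -4.000e-04  2.003e-01]
```

View pics/w2.png

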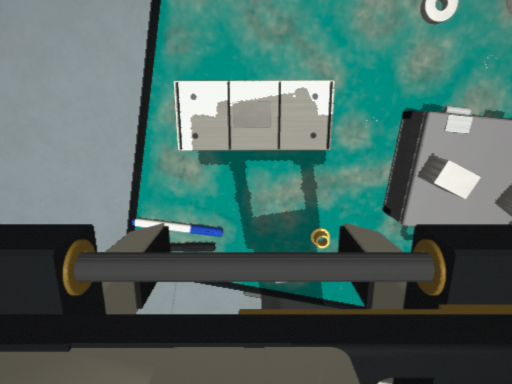

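The wrist view shows the shelf at (253,115), with four black ribs at u≈179, 230, 280 and 331 and block_c at (252,112).

```bash
python3 - <<'E'
from h import *
im=cv2.imread("pics/w2.png");c=cam("wrist",robot.observe())
g=im[:,:,2].copy()
cr=cv2.resize(im[70:165,165:345],None,fx=4.4,fy=4.4,interpolation=cv2.INTER_CUBIC);cv2.imwrite("pics/w2c.png",cr)
m=((im.max(2)<75)*255).astype(np.uint8);m[:75]=0;m[158:]=0;m[:,:168]=0;m[:,345:]=0
n,l,s,ce=cv2.connectedComponentsWithStats(m)
for i in range(1,n):
    if s[i,4]>40:
        ys,xs=np.where(l==i);P=ray(c,np.c_[xs,ys],.045)[:,:2];
        vx=cv2.fitLine(P.astype(np.float32),2,0,.01,.01).ravel()
        print(s[i],ce[i].round(1),P.mean(0).round(4),"yaw",np.degrees(np.arctan2(vx[1],vx[0])).round(2))
E
```

```text
[278  95   3  54  78] [278.9 122.5] [0.5664 0.2469] yaw 11.27
[228 100   3  49  71] [228.9 124.7] [0.5507 0.3105] yaw 11.93
[327 112   4  37  71] [328.4 130.4] [0.5695 0.1807] yaw 11.29
```

View pics/w2c.png

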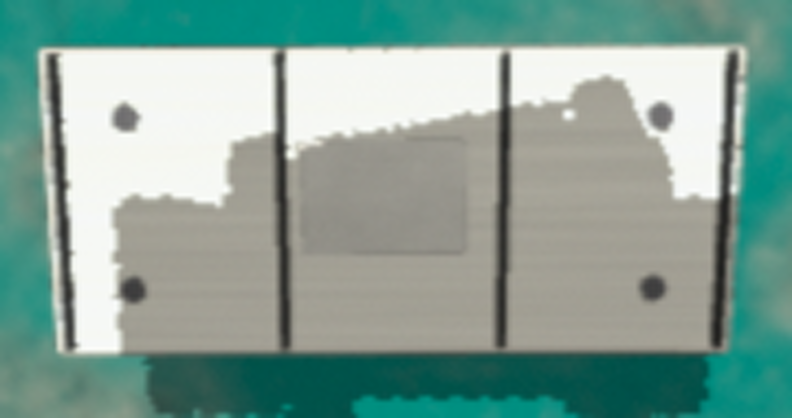

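```bash
python3 - <<'E'
from h import *
c=cam("wrist",robot.observe())
f=lambda L:(np.array(L)+.5)/4.4-.5+[165,70]
print("shelf",rect(c,f([(40,48),(745,48),(728,352),(60,352)]),.04))
e=[]
for L in([(52,52),(70,348)],[(280,52),(286,348)],[(505,52),(501,348)],[(734,52),(716,348)]):
    q=ray(c,f(L),.045)[:,:2];d=q[0]-q[1];e.append(q.mean(0));print("rib",q.mean(0).round(4),np.degrees(np.arctan2(d[1],d[0])).round(2),np.hypot(*d).round(4))
e=np.array(e);d=e[0]-e[3];print("row yaw",np.degrees(np.arctan2(-d[0],d[1])),np.hypot(*d))
for i in range(3):print("bay",((e[i]+e[i+1])/2).round(4))
print("blk c",rect(c,f([(299,138),(466,138),(466,254),(300,254)]),.08))
s=rect(c,f([(40,48),(745,48),(728,352),(60,352)]),.04)
t=np.radians(11.4);
for k in(1,0,-1):print(s[:2]+k*66*np.array([-np.sin(t),np.cos(t)]))
E
```

```text
shelf [568.2 280.5 206.   88.3 -78.6]
rib [0.549  0.3769] 11.45 0.0849
rib [0.5619 0.3125] 11.41 0.0849
rib [0.5747 0.2487] 11.74 0.0849
rib [0.5877 0.1843] 11.3 0.085
row yaw 11.368096146602658 0.1964656081746767
bay [0.5554 0.3447]
bay [0.5683 0.2806]
bay [0.5812 0.2165]
blk c [570.  283.8  45.5  30.4 -78.6]
[555.15461553 345.19789753]
[568.2 280.5]
[581.24538447 215.80210247]
```

Shelf centre is (0.568, 0.281) with yaw 11.4°, which puts bay_l at (0.5553, 0.3453) and bay_r at (0.5813, 0.2159). I'll move over A now.

```bash
python3 -m jog '[[[1,0,0.038,0,-0.12],[1,0,0.076,0,-0.24],[1,0,0.114,0,-0.36],[1,0,0.152,0,-0.48],[1,0,0.19,0,-0.6]]]' 
python3 -m jog '[[[1,-0.008,0.009,0,-0.12],[1,-0.016,0.018,0,-0.24],[1,-0.024,0.027,0,-0.36],[1,-0.032,0.035,0.03,-0.48],[1,-0.032,0.035,0.06,-0.532]]]'
python3 -m jog '[[[0,0,0,0,0],[0,0,0,0,0]]]'
python3 - <<'E'
from h import *
st=robot.observe();p=st["tool_pos"];a=st["tool_rot"][2];d=np.array([.5455,.035])-p[:2]
print(p.round(4),st["tool_rot"].round(4),"tool shift",d@[np.cos(a),np.sin(a)],d@[np.sin(a),-np.cos(a)],"turn",a-np.radians(76.3))
E
```

```text
time: 2.95
tool_pos: [0.543, 0.083, 0.2836]
tool_rot: [3.141, 0.0, 0.782]
contact_force: [-0.3, 0.2, 0.3]
opening: 0.0917
grip_force: 0.0
time: 3.37
tool_pos: [0.5458, 0.035, 0.2243]
tool_rot: [3.136, 0.0, 1.312]
contact_force: [0.0, -0.1, -1.2]
opening: 0.0917
grip_force: 0.0
time: 3.53
tool_pos: [0.5438, 0.0378, 0.2228]
tool_rot: [-3.139, 0.001, 1.306]
contact_force: [-0.3, 0.2, 1.3]
opening: 0.0827
grip_force: 0.0
[0.5438 0.0378 0.2228] [-3.1386e+00  9.0000e-04  1.3062e+00] tool shift -0.0022563127433928355 0.0024192484396040816 turn -0.025520974064792368
```

```bash
python3 -m jog '[[[0,-0.002,0.0024,0.03,-0.025],[0,-0.002,0.0024,0.06,-0.025],[0,-0.002,0.0024,0.09,-0.025],[0,-0.002,0.0024,0.1,-0.025],[0,-0.002,0.0024,0.1,-0.025]]]' 20
python3 -m jog '[[[0,0,0,0,0],[0,0,0,0.01,0],[0,0,0,0.02,0],[0,0,0,0.03,0],[0,0,0,0.036,0]]]'
python3 -m jog '[[[0,0,0,0,0],[0,0,0,0,0]]]'
```

```text
time: 3.95
tool_pos: [0.5458, 0.0368, 0.1227]
tool_rot: [-3.139, 0.001, 1.334]
contact_force: [0.7, -0.2, 0.6]
opening: 0.05
grip_force: 0.0
time: 4.37
tool_pos: [0.5458, 0.0372, 0.0863]
tool_rot: [-3.141, 0.0, 1.336]
contact_force: [-0.5, -0.2, -0.4]
opening: 0.0461
grip_force: 0.0
time: 4.53
tool_pos: [0.546, 0.0371, 0.087]
tool_rot: [-3.141, 0.0, 1.336]
contact_force: [-0.2, -0.8, 0.3]
opening: 0.0458
grip_force: 0.0
```

```bash
python3 -m jog '[[[0,-0.002,0,0,0],[0,-0.002,0,0,0],[-0.6,-0.002,0,0,0],[-1,-0.002,0,0,0],[-1,-0.002,0,0,0]]]' 35
python3 -m jog '[[[-1,0,0,0,0],[-1,0,0,0,0],[-1,0,0,0,0],[-1,0,0,0,0],[-1,0,0,0,0]]]'
```

```text
time: 4.95
tool_pos: [0.5459, 0.0352, 0.0877]
tool_rot: [3.141, -0.0, 1.336]
contact_force: [0.2, -0.7, 0.1]
opening: 0.0303
grip_force: 0.0
time: 5.37
tool_pos: [0.5457, 0.0352, 0.0874]
tool_rot: [3.142, 0.0, 1.336]
contact_force: [0.1, -0.9, -0.4]
opening: 0.0007
grip_force: 0.0
```

Nothing was gripped. I'll lift slightly and look.

```bash
python3 -m jog '[[[-1,0,0,-0.04,0],[-0.5,0,0,-0.08,0],[0,0,0,-0.1,0],[0,0,0,-0.1,0]]]'
python3 - <<'E'
from h import *
im,c,st=snap("wrist","w3");im2,_,_=snap("scene","s3")
a=im[:,:,::-1];b=cv2.resize(im2[130:230,150:350,::-1],None,fx=2.56,fy=2.56)
cv2.imwrite("pics/m3.png",np.vstack([a[:300],b]))
E
```

```text
time: 5.7
tool_pos: [0.5485, 0.0351, 0.1928]
tool_rot: [3.132, -0.002, 1.336]
contact_force: [0.6, 0.5, -0.1]
opening: 0.0159
grip_force: 0.0
```

View pics/m3.png

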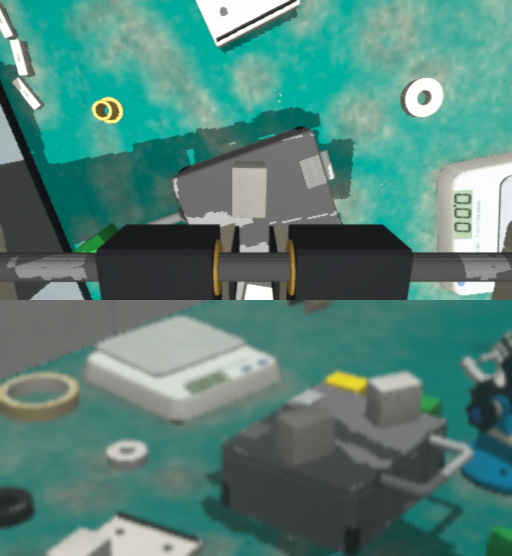

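```bash
python3 - <<'E'
from h import *
st=robot.observe();c=cam("wrist",st);print(st["tool_pos"],st["tool_rot"])
P=np.array([(234,166),(266,168),(266,217),(233,213)])
print(rect(c,P,.11)); print(ray(c,P,.11).mean(0))
print(proj(c,[[st["tool_pos"][0],st["tool_pos"][1],st["tool_pos"][2]],[.5455,.035,.11]]))
E
```

```text
[0.54592805 0.03518011 0.18790321] [ 3.14005120e+00 -1.70009204e-04  1.33616228e+00]
[543.5  38.2  43.9  28.9  74.4]
[0.54318438 0.03875294 0.11      ]
[[254.09615665 226.98746128]
 [253.42643051 195.00461707]]
```

```bash
python3 - <<'E'
from h import *
print(robot.nose_length,[x for x in dir(robot) if x[0]!='_'])
st=robot.observe();print(st["opening"],st["qpos"].round(3))
im,c,st=snap("wrist","w4");A=R.from_euler("xyz",st["tool_rot"]).as_matrix()
for t in(.008,-.011,-.03):
  for s in(-1,1):
    for x in(-.0095,.0095):print(t,s,x,proj(c,st["tool_pos"]+A@[x,s*st["opening"]/2,t]).round(0))
cr=cv2.resize(im[140:300,160:350,::-1],None,fx=3.4,fy=3.4,interpolation=cv2.INTER_CUBIC)
sc,cs,_=snap("scene","s4")
b=sc[110:230,230:340,::-1];print(proj(cs,[st["tool_pos"]+A@[0,0,.008],[.5455,.035,.11],[.5455,.035,.07]]).round(0))
b=cv2.resize(b,None,fx=4,fy=4);print(cr.shape,b.shape)
cv2.imwrite("pics/m4.png",cr);cv2.imwrite("pics/m4b.png",b)
E
```

```text
0.008 ['IKError', 'camera_model', 'hand_in', 'nose_length', 'observe', 'read_camera']
0.02381450856325399 [-0.076  0.394  1.49  -0.     1.256  0.159]
0.008 -1 -0.0095 [[236. 236.]]
0.008 -1 0.0095 [[235. 208.]]
0.008 1 -0.0095 [[272. 236.]]
0.008 1 0.0095 [[273. 208.]]
-0.011 -1 -0.0095 [[234. 249.]]
-0.011 -1 0.0095 [[233. 218.]]
-0.011 1 -0.0095 [[274. 249.]]
-0.011 1 0.0095 [[275. 218.]]
-0.03 -1 -0.0095 [[232. 264.]]
-0.03 -1 0.0095 [[231. 230.]]
-0.03 1 -0.0095 [[277. 264.]]
-0.03 1 0.0095 [[277. 230.]]
[[269. 146.]
 [269. 174.]
 [269. 189.]]
(544, 646, 3) (480, 440, 3)
```

View pics/m4.png

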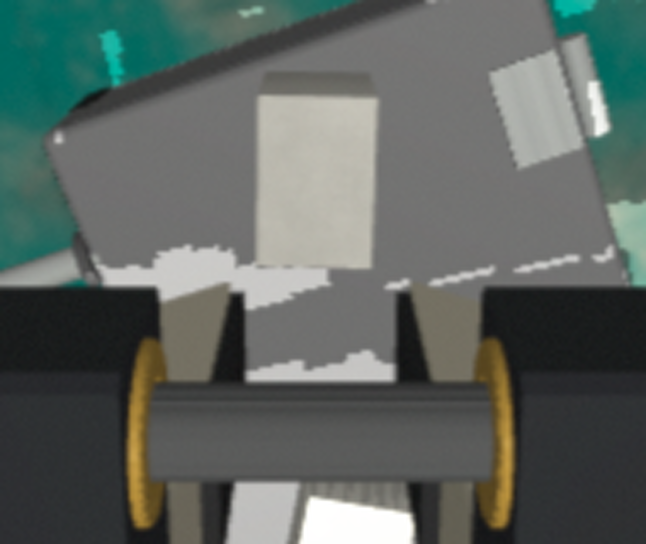

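The fingertips show at v≈225, where the stated tip should reach v≈208. That fits fingers whose real tips lie about 30 mm behind where stated, so they probably closed above the block. I'll descend again in small steps and feel for contact.

```bash
python3 -m jog '[[[0,-0.0007,-0.003,0,0],[0,-0.0007,-0.003,0.03,0],[0,-0.0007,-0.003,0.06,0],[0,-0.0007,-0.003,0.09,0],[0,-0.0007,-0.003,0.104,0]]]' 
python3 -m jog '[[[0,0,0,0,0],[0,0,0,0,0],[0,0,0,0.002,0],[0,0,0,0.003,0],[0,0,0,0.003,0]]]'
python3 -m jog '[[[0,0,0,0.0015,0],[0,0,0,0.003,0],[0,0,0,0.003,0]]]'
python3 -m jog '[[[0,0,0,0.001,0],[0,0,0,0.002,0],[0,0,0,0.002,0]]]'
```

```text
time: 6.32
tool_pos: [0.5395, 0.0354, 0.0788]
tool_rot: [-3.134, 0.001, 1.336]
contact_force: [-0.2, 0.2, -0.9]
opening: 0.0458
grip_force: 0.0
time: 6.73
tool_pos: [0.5432, 0.0351, 0.0813]
tool_rot: [3.14, -0.0, 1.336]
contact_force: [0.3, 0.2, -0.1]
opening: 0.0459
grip_force: 0.0
time: 6.98
tool_pos: [0.5426, 0.0352, 0.0774]
tool_rot: [3.141, 0.0, 1.336]
contact_force: [0.7, 0.3, -1.3]
opening: 0.0459
grip_force: 0.0
time: 7.23
tool_pos: [0.5426, 0.0352, 0.0752]
tool_rot: [-3.141, 0.0, 1.336]
contact_force: [-0.7, 0.6, 0.6]
opening: 0.0458
grip_force: 0.0
```

```bash
python3 -m jog '[[[0,0,0,0.003,0],[0,0,0,0.006,0],[0,0,0,0.009,0],[0,0,0,0.012,0],[0,0,0,0.015,0]]]'
python3 -m jog '[[[0,0,0,0.0015,0],[0,0,0,0.003,0],[0,0,0,0.003,0]]]'
python3 -m jog '[[[0,0,0,0.0015,0],[0,0,0,0.003,0],[0,0,0,0.003,0]]]'
python3 -m jog '[[[0,0,0,0.001,0],[0,0,0,0.002,0],[0,0,0,0.002,0]]]'
```

```text
time: 7.65
tool_pos: [0.5426, 0.0352, 0.0599]
tool_rot: [-3.141, 0.0, 1.336]
contact_force: [-0.3, 0.2, 0.5]
opening: 0.0461
grip_force: 0.0
time: 7.9
tool_pos: [0.5425, 0.0352, 0.0571]
tool_rot: [-3.141, 0.0, 1.336]
contact_force: [-1.4, 0.3, 0.2]
opening: 0.0459
grip_force: 0.0
time: 8.15
tool_pos: [0.5426, 0.0352, 0.0542]
tool_rot: [-3.141, 0.0, 1.336]
contact_force: [0.2, 0.2, -0.8]
opening: 0.0458
grip_force: 0.0
time: 8.4
tool_pos: [0.5425, 0.0352, 0.0522]
tool_rot: [-3.141, 0.0, 1.336]
contact_force: [-1.4, -0.7, 0.0]
opening: 0.0461
grip_force: 0.0
```

```bash
python3 -m jog '[[[0,0,0,0.001,0],[0,0,0,0.002,0],[0,0,0,0.002,0]]]'
python3 -m jog '[[[0,0,0,0.001,0],[0,0,0,0.002,0],[0,0,0,0.002,0]]]'
python3 -m jog '[[[-0.3,0,0,0,0],[-0.6,0,0,0,0],[-0.6,0,0,0,0],[-0.6,0,0,0,0],[-0.6,0,0,0,0]]]' 15
```

```text
time: 8.65
tool_pos: [0.5425, 0.0352, 0.0502]
tool_rot: [-3.141, 0.0, 1.336]
contact_force: [-0.4, -0.2, 1.3]
opening: 0.0459
grip_force: 0.0
time: 8.9
tool_pos: [0.5425, 0.0352, 0.0482]
tool_rot: [-3.141, 0.0, 1.336]
contact_force: [-1.0, 0.2, -0.5]
opening: 0.0457
grip_force: 0.0
time: 9.32
tool_pos: [0.5431, 0.0352, 0.0485]
tool_rot: [3.141, -0.0, 1.336]
contact_force: [2.4, -0.3, -1.2]
opening: 0.0297
grip_force: 15.0
```

A is gripped (opening 0.0297, 15 N). I'll firm up the grip and lift.

```bash
python3 -m jog '[[[-1,0,0,0,0],[-1,0,0,0,0],[-1,0,0,-0.01,0],[-1,0,0,-0.03,0],[-1,0,0,-0.06,0]]]' 45
python3 -m jog '[[[-1,0.01,0,-0.02,0],[-1,0.03,0,-0.03,0],[-1,0.06,0,-0.04,-0.05],[-1,0.09,0,-0.04,-0.1],[-1,0.12,0,-0.04,-0.15]]]'
python3 - <<'E'
from h import *
st=robot.observe();p=st["tool_pos"];a=st["tool_rot"][2];t=np.radians(11.4)
s=np.array([.566,.280])+.066*np.array([-np.sin(t),np.cos(t)]);d=s-p[:2]
print(p.round(4),a.round(4),s,"tool shift",d@[np.cos(a),np.sin(a)],d@[np.sin(a),-np.cos(a)],"turn",a-np.radians(101.4),st["opening"],st["grip_force"],st["contact_force"])
E
```

```text
time: 9.73
tool_pos: [0.5397, 0.0354, 0.1067]
tool_rot: [-3.134, 0.001, 1.336]
contact_force: [0.4, 0.4, -4.2]
opening: 0.0295
grip_force: 45.0
time: 10.15
tool_pos: [0.5703, 0.1529, 0.1494]
tool_rot: [-3.141, 0.0, 1.488]
contact_force: [0.3, 0.4, -4.6]
opening: 0.0298
grip_force: 45.0
[0.5703 0.1529 0.1494] 1.4878 [0.55295462 0.3446979 ] tool shift 0.1897176909255292 -0.033136360696867095 turn -0.2819444442170793 0.029824641140746108 44.99716937541962 [ 0.26103425  0.38418189 -4.61200319]
```

```bash
python3 -m jog '[[[-1,0.038,-0.007,0,-0.06],[-1,0.076,-0.014,0,-0.12],[-1,0.114,-0.021,0,-0.18],[-1,0.152,-0.028,0,-0.24],[-1,0.19,-0.033,0,-0.282]]]'
python3 -m jog '[[[-1,0,0,0.02,0],[-1,0,0,0.04,0],[-1,0,0,0.06,0],[-1,0,0,0.06,0],[-1,0,0,0.06,0]]]'
python3 - <<'E'
from h import *
st=robot.observe();p=st["tool_pos"];a=st["tool_rot"][2];t=np.radians(11.4)
s=np.array([.566,.280])+.066*np.array([-np.sin(t),np.cos(t)]);d=s-p[:2]
print(p.round(4),st["tool_rot"].round(4),"tool shift",d@[np.cos(a),np.sin(a)],d@[np.sin(a),-np.cos(a)],"turn",a-np.radians(101.4),st["opening"],st["contact_force"])
im,c,_=snap("wrist","w5")
A=R.from_euler("xyz",st["tool_rot"]).as_matrix();B=lambda x,y,z:proj(c,p+A@[x,y,z])
cv2.imwrite("pics/m5.png",cv2.resize(im[150:300,150:360,::-1],None,fx=3.6,fy=3.6,interpolation=cv2.INTER_CUBIC))
print([B(x,y,-.0185) for x in(-.0225,.0225) for y in(-.015,.015)])
E
```

```text
time: 10.57
tool_pos: [0.552, 0.3455, 0.1482]
tool_rot: [-3.139, 0.001, 1.771]
contact_force: [1.3, 0.1, -4.2]
opening: 0.0297
grip_force: 45.0
time: 10.98
tool_pos: [0.5524, 0.3434, 0.0873]
tool_rot: [-3.137, 0.001, 1.768]
contact_force: [-0.3, 0.1, -3.1]
opening: 0.0297
grip_force: 45.0
[0.5524 0.3434 0.0873] [-3.1373e+00  1.2000e-03  1.7682e+00] tool shift 0.0011381271686470443 0.0007628832947263496 turn -0.001521522788384022 0.029697124049590826 [-0.26941257  0.06141382 -3.11442619]
[array([[228.08900143, 275.20289079]]), array([[280.11683318, 275.1913785 ]]), array([[226.3137568 , 200.09247248]]), array([[281.88284046, 200.07787178]])]
```

```bash
python3 -m jog '[[[-1,0.001,0.0008,0.02,0],[-1,0.001,0.0008,0.04,0],[-1,0.001,0.0008,0.055,0],[-1,0.001,0.0008,0.06,0],[-1,0.001,0.0008,0.064,0]]]'
python3 -m jog '[[[-1,0,0,0,0],[-1,0,0,0.001,0],[-1,0,0,0.002,0],[-1,0,0,0.003,0],[-1,0,0,0.003,0]]]'
python3 -m jog '[[[-1,0,0,0,0],[-1,0,0,0.001,0],[-1,0,0,0.001,0]]]'
```

```text
time: 11.45
tool_pos: [0.5549, 0.3451, 0.0252]
tool_rot: [3.141, -0.0, 1.768]
contact_force: [0.3, 1.3, -4.0]
opening: 0.0298
grip_force: 45.0
time: 11.87
tool_pos: [0.5545, 0.3452, 0.0218]
tool_rot: [3.141, -0.0, 1.768]
contact_force: [-0.0, -0.2, -4.1]
opening: 0.0297
grip_force: 45.0
time: 12.12
tool_pos: [0.5543, 0.3451, 0.0203]
tool_rot: [-3.141, 0.0, 1.768]
contact_force: [0.3, 0.2, -4.6]
opening: 0.0299
grip_force: 45.0
```

```bash
python3 -m jog '[[[-1,0,-0.0012,0.001,0],[-1,0,-0.0012,0.0015,0],[-1,0,-0.0012,0.0018,0],[-1,0,-0.0012,0.0018,0]]]'
python3 -m jog '[[[-1,0,0,0.0005,0],[-1,0,0,0.0008,0],[-1,0,0,0.0008,0]]]'
```

```text
time: 12.45
tool_pos: [0.5531, 0.3449, 0.0186]
tool_rot: [-3.142, 0.0, 1.768]
contact_force: [0.7, 0.3, -4.8]
opening: 0.0296
grip_force: 45.0
time: 12.7
tool_pos: [0.5532, 0.3449, 0.0185]
tool_rot: [3.141, 0.0, 1.768]
contact_force: [-4.0, -1.5, 3.7]
opening: 0.0296
grip_force: 45.0
```

```bash
python3 -m jog '[[[-0.3,0,0,0,0],[-0.1,0,0,0,0],[0,0,0,0,0],[0,0,0,0,0],[0,0,0,-0.004,0]]]'
python3 -m jog '[[[0,0,0,-0.03,0],[0,0,0,-0.07,0],[0,0,0,-0.11,0],[0,-0.03,0,-0.14,0],[0,-0.06,0,-0.17,0]]]'
python3 -m jog '[[[0,-0.04,0,-0.03,0],[0,-0.05,0,-0.03,0],[0,-0.05,0,-0.03,0],[0,-0.05,0,-0.03,0],[0,-0.05,0,-0.03,0]]]'
python3 - <<'E'
from h import *
im,c,st=snap("wrist","w6");print(st["tool_pos"].round(4),st["tool_rot"].round(4))
P=proj(c,[[.553,.3447,.08],[.566,.28,.08],[.54,.376,.04],[.58,.183,.04],[.525,.5,.0]]);print(P.round(0))
x0,y0=140,0
cv2.imwrite("pics/m6.png",cv2.resize(im[0:250,140:400,::-1],None,fx=2.4,fy=2.4,interpolation=cv2.INTER_CUBIC))
E
```

```text
time: 13.12
tool_pos: [0.5528, 0.3447, 0.0211]
tool_rot: [-3.14, 0.0, 1.768]
contact_force: [-0.4, -0.7, 0.6]
opening: 0.0456
grip_force: 0.0
time: 13.53
tool_pos: [0.5646, 0.2879, 0.1932]
tool_rot: [3.139, -0.0, 1.771]
contact_force: [1.1, -0.6, -0.6]
opening: 0.0456
grip_force: 0.0
time: 13.95
tool_pos: [0.5739, 0.2387, 0.2199]
tool_rot: [-3.14, -0.0, 1.768]
contact_force: [0.7, -0.8, 0.7]
opening: 0.0459
grip_force: 0.0
[0.5739 0.2387 0.2199] [-3.1402e+00 -3.0000e-04  1.7683e+00]
[[254.  70.]
 [254. 139.]
 [248.  41.]
 [250. 218.]
 [257. -77.]]
```

View pics/m6.png

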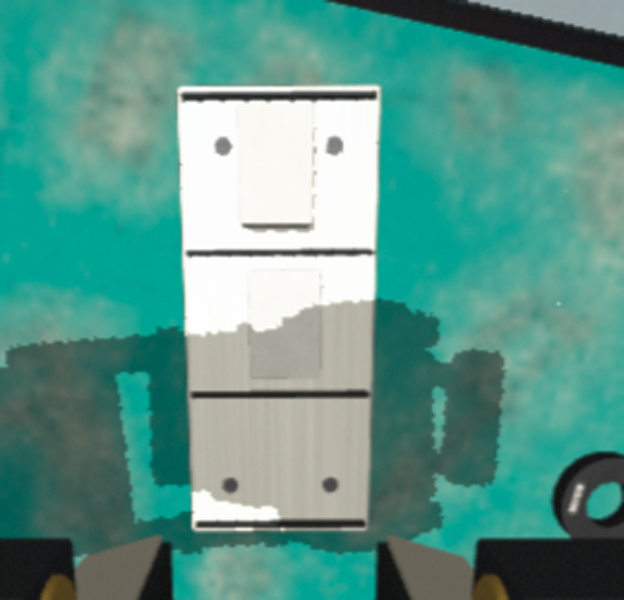

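The view shows A standing in bay_l at crop (277,162), block_c at (285,323), and the ribs at rows 96, 252, 394 and 523.

```bash
cat > m.py <<'E'
from h import *
def loc(c,f,ribs,blocks):
    e=[ray(c,f(L),.045)[:,:2] for L in ribs]
    m=np.array([q.mean(0) for q in e]);d=m[0]-m[-1];ey=d/np.hypot(*d);ex=np.array([ey[1],-ey[0]])
    print("row yaw",np.degrees(np.arctan2(ex[1],ex[0])).round(2),np.hypot(*d).round(4),"rib angles",[np.degrees(np.arctan2(q[0][1]-q[1][1],q[0][0]-q[1][0])).round(1) for q in e])
    ctr=m.mean(0);print("shelf ctr",ctr.round(4))
    for L in blocks:
        q=ray(c,f(L),.08)[:,:2].mean(0)-ctr;print("block rel x,y",(q@ex).round(4),(q@ey).round(4),rect(c,f(L),.08))
E
python3 - <<'E'
from m import *
c=cam("wrist",robot.observe());f=lambda L:(np.array(L)+.5)/2.4-.5+[140,0]
loc(c,f,[[(183,97),(377,95)],[(188,253),(374,252)],[(192,395),(369,394)],[(197,524),(366,523)]],
 [[(241,101),(313,100),(313,223),(241,223)],[(248,269),(321,269),(320,378),(250,378)]])
print("shelf",rect(c,f([(179,88),(381,87),(367,530),(193,530)]),.04))
g=cv2.cvtColor(cv2.imread("pics/w6.png"),cv2.COLOR_BGR2GRAY).astype(int)
for v in(55,75,85):print(v,g[v,210:305])
for u in(248,255,262):print(u,g[30:110,u])
E
```

```text
row yaw 11.68 0.1956 rib angles [np.float64(-168.1), np.float64(-168.4), np.float64(-168.3), np.float64(-168.3)]
shelf ctr [0.5679 0.2823]
block rel x,y -0.0015 0.0662 [553.  346.9  45.9  29.3 -78.7]
block rel x,y 0.0015 0.0027 [568.7 285.2  45.4  30.2 -78.3]
shelf [567.6 281.9 205.4  88.6 -78.6]
55 [140 140 138 150 216 249 253 253 253 253 253 253 253 253 253 253 253 253
 253 253 253 253 253 253 253 253 253 253 253 251 249 249 249 249 249 249
 248 248 248 248 248 248 248 249 249 249 248 248 248 248 249 248 248 248
 248 249 249 249 249 247 222 245 252 253 253 253 253 253 253 252 253 253
 252 252 253 253 253 253 253 252 252 253 253 253 252 252 249 210 144 116
 112 113 115 116 117]
75 [145 145 145 143 145 229 251 253 253 253 253 253 253 253 253 253 253 253
 253 253 253 253 253 253 253 253 253 253 253 248 249 250 250 249 250 249
 248 249 248 249 249 249 249 249 249 249 249 249 249 249 249 249 249 249
 249 248 248 248 248 242 219 246 252 253 253 253 253 253 253 253 253 253
 253 253 253 253 253 253 253 253 253 253 253 253 253 252 245 184 123 111
 112 112 118 119 119]
85 [128 127 127 126 13
[... 657 characters left out ...]
53 253
 253 232 114  63 127 251 253 253]
255 [140 139 137 138 138 142 240 249 141  65  41 110 248 250 249 250 249 249
 249 249 249 249 248 249 248 249 249 249 249 249 249 249 249 249 249 250
 250 250 250 250 250 249 249 249 250 249 249 249 249 249 249 249 249 250
 249 249 249 249 249 249 249 248 236 136  97 151 200 251 253 253 253 253
 253 232 115  79 175 250 253 253]
262 [136 136 136 135 137 155 237 224 111  61  45  82 190 246 250 250 250 250
 250 250 250 249 249 249 248 248 248 248 248 248 248 249 249 248 248 248
 248 248 248 248 249 248 248 249 249 249 249 250 251 250 250 250 250 249
 249 249 250 249 250 250 250 249 238 135  97 169 249 253 253 253 253 253
 252 231 116  66 124 230 252 253]
```

A sits at (-1.5, +0.5 mm) in its bay. I'll recentre it by pinching at the corrected spot, then go for B.

```bash
python3 -m jog '[[[0,0.036,0.001,0,0],[0,0.072,0.002,0,0],[0,0.108,0.002,0.02,0],[0,0.108,0.002,0.06,0],[0,0.108,0.002,0.1,0]]]' 10
python3 -m jog '[[[0,0,0,0.03,0],[0,0,0,0.06,0],[0,0,0,0.08,0],[0,0,0,0.09,0],[0,0,0,0.092,0]]]'
python3 -m jog '[[[0,0,0,0,0],[0,0,0,0,0]]]'
python3 - <<'E'
from h import *
st=robot.observe();p=st["tool_pos"];a=st["tool_rot"][2];d=np.array([.5546,.3452])-p[:2]
print(p.round(4),a,"tool shift",d@[np.cos(a),np.sin(a)],d@[np.sin(a),-np.cos(a)],"turn",a-np.radians(101.4))
E
```

```text
time: 14.42
tool_pos: [0.5541, 0.3485, 0.1197]
tool_rot: [3.139, -0.001, 1.774]
contact_force: [1.2, 0.6, -0.9]
opening: 0.046
grip_force: 0.0
time: 14.83
tool_pos: [0.5531, 0.3447, 0.0255]
tool_rot: [-3.136, 0.001, 1.77]
contact_force: [0.5, -0.3, -1.0]
opening: 0.0461
grip_force: 0.0
time: 15.0
tool_pos: [0.556, 0.3452, 0.03]
tool_rot: [3.139, -0.001, 1.769]
contact_force: [0.3, 0.3, 1.0]
opening: 0.0458
grip_force: 0.0
[0.556  0.3452 0.03  ] 1.7686601584009625 tool shift 0.0002423909297092121 -0.0013780670170954238 turn -0.0011037031212877135
```

```bash
python3 -m jog '[[[0,0,0,0.003,0],[0,0,0,0.003,0],[0,0,0,0.003,0],[-0.2,0,0,0.003,0],[-0.5,0,0,0.003,0]]]' 10
python3 -m jog '[[[-0.6,0,0,0,0],[-0.6,0,0,0,0],[-0.6,0,0,0,0],[-0.6,0,0,0,0]]]'
```

```text
time: 15.42
tool_pos: [0.5555, 0.3444, 0.0262]
tool_rot: [3.141, -0.0, 1.768]
contact_force: [0.1, 0.5, -0.4]
opening: 0.0369
grip_force: 0.0
time: 15.75
tool_pos: [0.5548, 0.3443, 0.0259]
tool_rot: [-3.141, 0.0, 1.768]
contact_force: [-4.7, -1.3, 5.3]
opening: 0.0296
grip_force: 10.0
```

```bash
python3 -m jog '[[[-0.2,0,0,0,0],[0,0,0,0,0],[0,0,0,0,0],[0,0,0,-0.03,0],[0,0,0,-0.07,0]]]'
python3 -m jog '[[[0,0,0,-0.04,0],[0,0,0,-0.08,0],[0,-0.03,-0.008,-0.09,0],[0,-0.065,-0.018,-0.09,0],[0,-0.1,-0.028,-0.09,0]]]'
python3 -m jog '[[[0,-0.038,-0.01,0,0],[0,-0.076,-0.02,0,0],[0,-0.114,-0.03,0,0],[0,-0.152,-0.04,0,0],[0,-0.19,-0.05,0,0]]]'
python3 -m jog '[[[0,-0.03,-0.01,0,0.12],[0,-0.06,-0.02,0,0.24],[0,-0.09,-0.028,0,0.36],[0,-0.117,-0.034,0,0.48],[0,-0.117,-0.034,0,0.604]]]'
python3 -m jog '[[[0,0,0,0,0],[0,0,0,0,0],[0,0,0,0,0],[0,0,0,0,0]]]'
python3 - <<'E'
from h import *
im,c,st=snap("wrist","w7");p=st["tool_pos"];a=st["tool_rot"][2];d=np.array([.525,-.0765])-p[:2]
print(p.round(4),a,"tool shift",d@[np.cos(a),np.sin(a)],d@[np.sin(a),-np.cos(a)],"turn",a-np.radians(66.7))
hsv=cv2.cvtColor(im,cv2.COLOR_RGB2HSV);print(proj(c,[[.525,-.0765,.11]]).round(0))
u,v=proj(c,[[.525,-.0765,.11]])[0].astype(int)
print(im[v-30:v+31:6,u-36:u+37:6].mean(2).astype(int)); print(im[v,u])
E
```

```text
time: 16.17
tool_pos: [0.5532, 0.3432, 0.0922]
tool_rot: [-3.133, 0.002, 1.768]
contact_force: [1.0, 0.0, 1.6]
opening: 0.0458
grip_force: 0.0
time: 16.58
tool_pos: [0.548, 0.2405, 0.187]
tool_rot: [3.138, -0.0, 1.77]
contact_force: [0.2, 0.3, -0.3]
opening: 0.0461
grip_force: 0.0
time: 17.0
tool_pos: [0.5356, 0.0429, 0.1859]
tool_rot: [3.14, 0.0, 1.768]
contact_force: [1.3, -0.0, 0.9]
opening: 0.0461
grip_force: 0.0
time: 17.42
tool_pos: [0.5255, -0.0816, 0.1858]
tool_rot: [3.14, 0.002, 1.154]
contact_force: [0.9, -0.6, 0.7]
opening: 0.0459
grip_force: 0.0
time: 17.75
tool_pos: [0.5254, -0.0758, 0.1857]
tool_rot: [3.141, -0.0, 1.168]
contact_force: [-1.5, 0.4, 0.1]
opening: 0.0459
grip_force: 0.0
[ 0.5254 -0.0758  0.1857] 1.1679320825971131 tool shift -0.0007918504735885189 -7.79156437811076e-05 turn 0.0037974715168953566
[[254. 196.]]
[[105 105 105 105  98  97  99 100  98  98 107 106 107]
 [106 106 105 106 174 175 175 178 181 179 107 107 107]
 [105 105 105 106 174 173 171 174 175 176 106 106 106]
 [106 105 106 104 170 169 172 173 172 173 107 107 107]
 [105 106 106 106 171 170 171 174 172 173 106 106 106]
 [106 106 106 106 169 171 171 172 172 173 106 107 106]
 [104 105 104 105 171 168 170 171 173 171 105  84  63]
 [ 81 105 105 106 170 169 167 169 174 172  64  64  62]
 [ 91  95 106 117 170 169 168 169 170 173  62  62  66]
 [ 96  92 188 182 176 107 139 140 134 116 101 101 108]
 [150 147  95  95 158 155 145 137 128 114 109 106 106]]
[176 174 164]
```

```bash
python3 - <<'E'
from h import *
im=cv2.imread("pics/w7.png").astype(int);st=robot.observe();c=cam("wrist",st)
m=((im.mean(2)>150)&(im[:,:,2]-im[:,:,0]>5)).astype(np.uint8);m[:150]=0;m[222:]=0;m[:,:215]=0;m[:,300:]=0
m=cv2.morphologyEx(m,cv2.MORPH_OPEN,np.ones((5,5)))
k=max(cv2.findContours(m,0,2)[0],key=cv2.contourArea);print(cv2.boundingRect(k),rect(c,k,.11))
E
```

```text
(239, 169, 35, 51) [527.2 -76.   44.1  28.9  66.2]
```

```bash
python3 -m jog '[[[0,-0.0017,0,0.03,0.008],[0,-0.0017,0,0.06,0.008],[0,-0.0017,0,0.09,0.008],[0,-0.0017,0,0.115,0.008],[0,-0.0017,0,0.125,0.008]]]' 45
python3 -m jog '[[[0,0,0,0.003,0],[0,0,0,0.006,0],[0,0,0,0.009,0],[0,0,0,0.011,0],[0,0,0,0.012,0]]]' 
python3 -m jog '[[[-0.2,0,0,0,0],[-0.4,0,0,0,0],[-0.6,0,0,0,0],[-0.8,0,0,0,0],[-1,0,0,0,0]]]'
python3 -m jog '[[[-1,0,0,0,0],[-1,0,0,-0.01,0],[-1,0,0,-0.03,0],[-1,0,0,-0.06,0],[-1,0,0,-0.1,0]]]'
python3 - <<'E'
from h import *
st=robot.observe();p=st["tool_pos"];a=st["tool_rot"][2];d=np.array([.5806,.2156])-p[:2]
print(p.round(4),a,"tool shift",d@[np.cos(a),np.sin(a)],d@[np.sin(a),-np.cos(a)],"turn",a-np.radians(101.4))
E
```

```text
time: 18.22
tool_pos: [0.5226, -0.077, 0.0575]
tool_rot: [-3.136, 0.001, 1.159]
contact_force: [-0.5, 0.1, 0.1]
opening: 0.046
grip_force: 0.0
time: 18.63
tool_pos: [0.5253, -0.0784, 0.0496]
tool_rot: [3.14, -0.0, 1.156]
contact_force: [0.3, -0.1, -0.1]
opening: 0.0459
grip_force: 0.0
time: 19.05
tool_pos: [0.5251, -0.0784, 0.0492]
tool_rot: [3.14, -0.0, 1.156]
contact_force: [1.8, -0.8, 3.5]
opening: 0.0297
grip_force: 45.0
time: 19.47
tool_pos: [0.522, -0.0775, 0.1474]
tool_rot: [-3.134, 0.001, 1.156]
contact_force: [0.6, -0.3, -3.9]
opening: 0.0299
grip_force: 45.0
[ 0.522  -0.0775  0.1474] 1.1560815801679887 tool shift 0.29183745634422775 -0.06441508363077258 turn -0.6136822813542615
```

```bash
python3 -m jog '[[[-1,0.03,-0.006,0,0],[-1,0.06,-0.012,0,0],[-1,0.09,-0.018,0,0],[-1,0.12,-0.025,0,0],[-1,0.15,-0.033,0,0]]]'
python3 -m jog '[[[-1,0.036,-0.008,0,-0.12],[-1,0.072,-0.016,0,-0.24],[-1,0.108,-0.024,0,-0.36],[-1,0.142,-0.032,0,-0.48],[-1,0.142,-0.032,0,-0.6]]]'
python3 -m jog '[[[-1,0,0,0,0],[-1,0,0,0,-0.014],[-1,0,0,0,-0.014],[-1,0,0,0,-0.014]]]'
python3 - <<'E'
from h import *
st=robot.observe();p=st["tool_pos"];a=st["tool_rot"][2];d=np.array([.5806,.2156])-p[:2]
print(p.round(4),a,"tool shift",d@[np.cos(a),np.sin(a)],d@[np.sin(a),-np.cos(a)],"turn",a-np.radians(101.4))
E
```

```text
time: 19.88
tool_pos: [0.5542, 0.0737, 0.1487]
tool_rot: [-3.14, 0.001, 1.156]
contact_force: [-0.0, 0.4, -4.1]
opening: 0.0297
grip_force: 45.0
time: 20.3
tool_pos: [0.582, 0.2216, 0.1482]
tool_rot: [-3.141, -0.003, 1.767]
contact_force: [-1.4, -1.2, -2.7]
opening: 0.0296
grip_force: 45.0
time: 20.63
tool_pos: [0.5826, 0.214, 0.1488]
tool_rot: [-3.141, 0.0, 1.766]
contact_force: [-0.1, -0.0, -3.5]
opening: 0.0303
grip_force: 45.0
[0.5826 0.214  0.1488] 1.7661906279507291 tool shift 0.002007534946298104 -0.0016589691491322976 turn -0.0035732335715210617
```

```bash
python3 -m jog '[[[-1,0.002,-0.0017,0.03,-0.0036],[-1,0.002,-0.0017,0.06,-0.0036],[-1,0.002,-0.0017,0.09,-0.0036],[-1,0.002,-0.0017,0.11,-0.0036],[-1,0.002,-0.0017,0.12,-0.0036]]]'
python3 -m jog '[[[-1,0,0,0,0],[-1,0,0,0.002,0],[-1,0,0,0.004,0],[-1,0,0,0.006,0],[-1,0,0,0.006,0]]]'
python3 -m jog '[[[-1,0,0,0,0],[-1,0,0,0,0]]]'
```

```text
time: 21.05
tool_pos: [0.5789, 0.2152, 0.0258]
tool_rot: [-3.136, 0.0, 1.77]
contact_force: [-1.5, -0.4, -3.6]
opening: 0.0298
grip_force: 45.0
time: 21.47
tool_pos: [0.5812, 0.2169, 0.0236]
tool_rot: [3.14, 0.0, 1.773]
contact_force: [-0.9, 0.8, -3.3]
opening: 0.0298
grip_force: 45.0
time: 21.63
tool_pos: [0.581, 0.217, 0.0233]
tool_rot: [3.141, 0.0, 1.774]
contact_force: [0.1, -0.6, -3.0]
opening: 0.0297
grip_force: 45.0
```

```bash
python3 -m jog '[[[-1,-0.0013,-0.0006,0.001,0.004],[-1,-0.0013,-0.0006,0.002,0.004],[-1,-0.0013,-0.0006,0.003,0.004],[-1,-0.0013,-0.0006,0.0035,0.004],[-1,-0.0013,-0.0006,0.0037,0.004]]]'
python3 -m jog '[[[-1,0,0,0.0003,0],[-1,0,0,0.0007,0],[-1,0,0,0.0007,0]]]'
```

```text
time: 22.05
tool_pos: [0.5803, 0.2154, 0.0193]
tool_rot: [-3.141, 0.0, 1.77]
contact_force: [-2.0, -1.3, 1.5]
opening: 0.0297
grip_force: 45.0
time: 22.3
tool_pos: [0.5803, 0.2154, 0.0193]
tool_rot: [3.141, 0.0, 1.77]
contact_force: [-3.8, -2.1, 5.3]
opening: 0.0296
grip_force: 45.0
```

```bash
python3 -m jog '[[[-0.3,0,0,0,0],[-0.1,0,0,0,0],[0,0,0,0,0],[0,0,0,0,0],[0,0,0,-0.004,0]]]'
python3 -m jog '[[[0,0,0,-0.03,0],[0,0,0,-0.07,0],[0,0,0,-0.11,0],[0,-0.02,0,-0.15,0],[0,-0.04,0,-0.18,0]]]'
python3 -m jog '[[[0,0,0,-0.02,0],[0,0,0,-0.04,0],[0,0,0,-0.04,0],[0,0,0,-0.04,0],[0,0,0,-0.04,0]]]'
python3 - <<'E'
from h import *
im,c,st=snap("wrist","w8");print(st["tool_pos"].round(4),st["tool_rot"].round(4))
np.save("pics/st8.npy",[st["tool_pos"],st["tool_rot"]])
P=proj(c,[[.54,.376,.04],[.58,.183,.04]]);print(P.round(0))
cv2.imwrite("pics/m8.png",cv2.resize(im[0:225,160:340,::-1],None,fx=2.6,fy=2.6,interpolation=cv2.INTER_CUBIC))
E
```

```text
time: 22.72
tool_pos: [0.5799, 0.2153, 0.0216]
tool_rot: [-3.14, 0.0, 1.77]
contact_force: [-0.8, 0.9, 0.8]
opening: 0.0458
grip_force: 0.0
time: 23.13
tool_pos: [0.5883, 0.1771, 0.2055]
tool_rot: [3.139, -0.0, 1.772]
contact_force: [0.9, 0.1, 0.3]
opening: 0.0458
grip_force: 0.0
time: 23.55
tool_pos: [0.5877, 0.1763, 0.2412]
tool_rot: [-3.14, 0.0, 1.77]
contact_force: [-0.0, 0.8, -0.5]
opening: 0.0458
grip_force: 0.0
[0.5877 0.1763 0.2412] [-3.1399  0.      1.7699]
[[247. -20.]
 [249. 163.]]
```

View pics/m8.png

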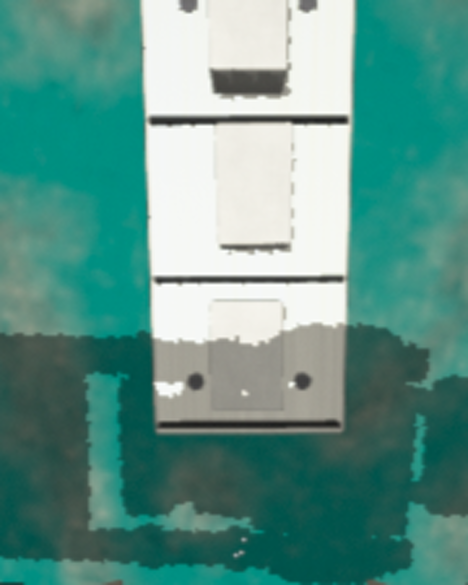

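A, C and B all stand upright in their bays, with B at crop (247,355). I'll measure the offsets numerically.

```bash
python3 - <<'E'
from h import *
p,r=np.load("pics/st8.npy");c=cam("wrist",dict(tool_pos=p,tool_rot=r))
f=lambda L:(np.array(L)+.5)/2.6-.5+[160,0]
R_=[[(149,120),(348,120)],[(154,280),(344,279)],[(159,425),(340,424)]]
m=np.array([ray(c,f(L),.045)[:,:2].mean(0) for L in R_]);t=np.radians(11.5);ex=np.array([np.cos(t),np.sin(t)]);ey=np.array([-ex[1],ex[0]])
print("ribs y",(m@ey).round(4),"x",(m@ex).round(4))
for n,L in dict(B=[(210,300),(284,300),(283,410),(211,410)],C=[(217,122),(291,122),(290,244),(219,245)]).items():
    q=ray(c,f(L),.08)[:,:2].mean(0);print(n,"x",q@ex,"y",q@ey,rect(c,f(L),.08))
q=ray(c,f([(210,69),(287,69)]),.08)[:,:2].mean(0);print("A x",q@ex,"y",q@ey+.0225)
E
```

```text
ribs y [0.1951 0.1296 0.0643] x [0.6125 0.6126 0.6128]
B x 0.6116743323925751 y 0.09850267761566985 [579.8 218.5  45.   30.4 -78.6]
C x 0.6146130143934915 y 0.16521105854956403 [569.4 284.5  45.4  28.7 -78.1]
A x 0.6123737888600446 y 0.22890662174791737
```

A is at about (0, +1) mm and B about (-1, +1.5) mm from their bay centres, both square and good. Next is the handle: bar centre is about (0.430, -0.0305), so tool yaw is about 1.663.

```bash
python3 -m jog '[[[-0.35,-0.025,-0.028,0,0],[-0.35,-0.05,-0.056,0,0],[-0.35,-0.075,-0.084,0,0],[-0.35,-0.1,-0.112,0,0],[-0.35,-0.12,-0.137,0,0]]]' 25
python3 -m jog '[[[-0.35,-0.025,-0.028,0,0.05],[-0.35,-0.0515,-0.0585,0.02,0.107],[-0.35,-0.0515,-0.0585,0.05,0.107],[-0.35,-0.0515,-0.0585,0.08,0.107],[-0.35,-0.0515,-0.0585,0.08,0.107]]]'
python3 -m jog '[[[-0.35,0,0,0,0],[-0.35,0,0,0,0],[-0.35,0,0,0,0],[-0.35,0,0,0,0]]]'
python3 - <<'E'
from h import *
im,c,st=snap("wrist","w9");p=st["tool_pos"];a=st["tool_rot"][2];d=np.array([.430,-.0305])-p[:2]
print(p.round(4),a,"tool shift",d@[np.cos(a),np.sin(a)],d@[np.sin(a),-np.cos(a)],"turn",a-1.663,st["opening"])
print(proj(c,[[.430,-.0305,.065],[.426,.0145,.065],[.4342,-.0755,.065]]).round(0))
for v in range(130,226,8):print(v,im[v,190:330:4].mean(1).astype(int))
E
```

```text
time: 24.02
tool_pos: [0.4755, 0.0303, 0.2408]
tool_rot: [-3.139, -0.0, 1.77]
contact_force: [0.2, -1.5, -0.4]
opening: 0.0302
grip_force: 0.0
time: 24.43
tool_pos: [0.4261, -0.03, 0.1572]
tool_rot: [-3.131, -0.004, 1.661]
contact_force: [-0.8, 0.1, -1.0]
opening: 0.0296
grip_force: 0.0
time: 24.77
tool_pos: [0.4316, -0.0303, 0.1636]
tool_rot: [3.139, 0.001, 1.664]
contact_force: [-1.0, -0.7, 0.1]
opening: 0.0299
grip_force: 0.0
[ 0.4316 -0.0303  0.1636] 1.663727777332619 tool shift -1.3549186477695595e-05 -0.001574340540004647 turn 0.0007277773326188619 0.029898033578605356
[[252. 189.]
 [252. 139.]
 [252. 235.]]
130 [ 82  89  96 100  98  93  91 170 181 184 169 155 145 153 158 115  97  99
  92  93  94  86  97  95  89  86  78  55  57  95 126 125 127 126 126]
138 [ 48  51  89  96 100  95 163 170 161 159 151 143 153 155 156 149 133 162
 173 171 171 171 172 173 172 175 174 174  94 115 127 126 126 126 126]
146 [ 58  47  69  78  85  97 144 145 143 136 140 127 119 116 148 242 254 246
 128  95  94  89  91  84  85  87 103  63  67  99 127 126 127 126 126]
154 [ 91  50  44  72  73  80  86  83 
[... 585 characters left out ...]
78  81  93  92  86  86  83  84 153 182 137
  85  87  91  88  82  76  72  72  69  57  67 119 125 125 125 125 125]
194 [ 88  87  88  81  77  77  77  85  79  78  83  75  79  77  80 151 182 139
  92  94  95  93  85  80  75  76  73  56  64 121 125 125 124 125 123]
202 [ 93  94  88  78  73  76  76  83  88  82  77  76  78  75  78 148 182 141
  87  93  97  94  86  75  76  82  66  56  70 121 124 124 124 124 124]
210 [165 100  94  83  76  74  74  83  85  85  81  80  82  85  89 146 180 142
  81  83  83  85  86  81  80  82  63  58  72 121 124 124 124 124 123]
218 [150 141 135 122 116 119 129 141 140 140  90  77  79  78  78 145 179 143
  78  82  82  77  73  79  79  73  62  57  76 123 123 124 124 124 123]
```

The bar shows at u≈254, centred and square to the tool, with the lid edge at u≈300. I'll descend.

```bash
python3 -m jog '[[[-0.35,0,0,0.03,0],[-0.35,0,0,0.06,0],[-0.35,0,0,0.075,0],[-0.35,0,0,0.085,0],[-0.35,0,0,0.095,0]]]' 25
python3 -m jog '[[[-0.35,0,0,0.01,0],[-0.35,0,0,0.02,0],[-0.35,0,0,0.03,0],[-0.35,0,0,0.04,0],[-0.35,0,0,0.0475,0]]]' 
python3 -m jog '[[[-0.35,0,0,0,0],[-0.5,0,0,0,0],[-0.7,0,0,0,0],[-0.9,0,0,0,0],[-1,0,0,0,0]]]'
python3 -m jog '[[[-1,0,0,0,0],[-1,0,0,0,0],[-1,0,0,0,0],[-1,0,0,0,0]]]'
```

```text
time: 25.23
tool_pos: [0.4308, -0.0304, 0.067]
tool_rot: [3.141, 0.0, 1.663]
contact_force: [-0.2, 1.0, 0.3]
opening: 0.0299
grip_force: 0.0
time: 25.65
tool_pos: [0.4311, -0.0305, 0.0197]
tool_rot: [3.141, 0.0, 1.663]
contact_force: [0.6, -1.2, 0.5]
opening: 0.0298
grip_force: 0.0
time: 26.07
tool_pos: [0.4317, -0.0306, 0.0205]
tool_rot: [3.139, 0.001, 1.663]
contact_force: [-0.3, 2.7, -1.2]
opening: 0.009
grip_force: 25.0
time: 26.4
tool_pos: [0.4317, -0.0306, 0.0204]
tool_rot: [3.139, 0.001, 1.663]
contact_force: [5.0, 3.1, 3.4]
opening: 0.0091
grip_force: 25.0
```

```bash
python3 -m jog '[[[-0.6,0,0,0,0],[-0.5,0,0,0,0],[-0.5,0,0,0.003,0],[-0.5,0,0,0.006,0],[-0.5,0,0,0.006,0]]]' 25
python3 -m jog '[[[-0.7,0,0,0,0],[-1,0,0,0,0],[-1,0,0,0,0],[-1,0,0,0,0],[-1,0,0,0,0]]]'
python3 -m jog '[[[-1,0,0,0,0],[-1,0,0,0,0]]]'
```

```text
time: 26.82
tool_pos: [0.4295, -0.0304, 0.013]
tool_rot: [-3.139, -0.001, 1.663]
contact_force: [0.5, -0.4, -0.9]
opening: 0.0231
grip_force: 0.0
time: 27.23
tool_pos: [0.4317, -0.0305, 0.0141]
tool_rot: [3.139, 0.0, 1.663]
contact_force: [4.4, 2.4, -1.1]
opening: 0.0092
grip_force: 25.0
time: 27.4
tool_pos: [0.4317, -0.0305, 0.0141]
tool_rot: [3.139, 0.001, 1.663]
contact_force: [4.9, 3.3, -1.4]
opening: 0.0091
grip_force: 25.0
```

The opening is unchanged, so the fingers grip the bar fully. I'll raise the lid along the arc.

```bash
python3 -m jog '[[[-1,0,0,-0.004,0],[-1,0.0,0.0003,-0.0085,0],[-1,0,0.0011,-0.017,0],[-1,0,0.0023,-0.0254,0],[-1,0,0.0038,-0.0338,0]]]' 30
python3 -m jog '[[[-1,0,0,0,0],[-1,0,0,0,0]]]'
```

```text
time: 27.82
tool_pos: [0.4358, -0.0301, 0.0482]
tool_rot: [3.139, 0.0, 1.663]
contact_force: [7.8, 3.4, -4.1]
opening: 0.009
grip_force: 30.0
time: 27.98
tool_pos: [0.4358, -0.0302, 0.0481]
tool_rot: [3.138, 0.001, 1.663]
contact_force: [6.8, 2.9, -3.5]
opening: 0.0086
grip_force: 30.0
```

```bash
python3 -m jog '[[[-1,0,0.005,-0.0165,0],[-1,0,0.0105,-0.0326,0],[-1,0,0.0176,-0.0481,0],[-1,0,0.0258,-0.063,0],[-1,0,0.0353,-0.0771,0]]]'
python3 -m jog '[[[-1,0,0,0,0],[-1,0,0,0,0]]]'
```

```text
time: 28.4
tool_pos: [0.4696, -0.0268, 0.1249]
tool_rot: [-3.141, -0.0, 1.663]
contact_force: [8.5, 0.8, -9.4]
opening: 0.0089
grip_force: 30.0
time: 28.57
tool_pos: [0.469, -0.0268, 0.1242]
tool_rot: [-3.141, 0.0, 1.663]
contact_force: [1.9, 0.4, -3.3]
opening: 0.0088
grip_force: 30.0
```

```bash
python3 -m jog '[[[-1,0,0.0107,-0.0132,0],[-1,0,0.0225,-0.0255,0],[-1,0,0.0353,-0.0366,0],[-1,0,0.0491,-0.0466,0],[-1,0,0.0637,-0.0554,0]]]'
python3 -m jog '[[[-1,0,0,0,0],[-1,0,0,0,0],[-1,0,0,0,0],[-1,0,0,0,0]]]'
python3 - <<'E'
from h import *
st=robot.observe();p=st["tool_pos"];up=p[2]-.0141;h=(p[0]-.4317)*.9957+(p[1]+.0305)*.0924
print(p,"theta by height",np.degrees(np.arcsin((up+.005)/.195))-1.47,"by both",np.degrees(np.arctan2(up+.005,.1949-h))-1.47,np.hypot(up+.005,.1949-h))
im,c,_=snap("scene","s10");im,c,_=snap("top","t10")
E
```

```text
time: 28.98
tool_pos: [0.5304, -0.0207, 0.1795]
tool_rot: [-3.136, -0.001, 1.663]
contact_force: [-2.0, 3.6, 1.3]
opening: 0.0091
grip_force: 30.0
time: 29.32
tool_pos: [0.5306, -0.0206, 0.1792]
tool_rot: [-3.137, -0.001, 1.663]
contact_force: [-5.6, 3.2, 7.0]
opening: 0.0092
grip_force: 30.0
[ 0.5305562  -0.02063644  0.17924039] theta by height 59.28220897603396 by both 59.209731784573066 0.19513838250181081
```

```bash
python3 -m jog '[[[-1,0,0.001,-0.0006,0],[-1,0,0.0022,-0.0013,0],[-1,0,0.0022,-0.0013,0],[-1,0,0.0022,-0.0013,0]]]'
python3 - <<'E'
from h import *
st=robot.observe();p=st["tool_pos"];up=p[2]-.0141;h=(p[0]-.4317)*.9957+(p[1]+.0305)*.0924
print(p,np.degrees(np.arcsin((up+.005)/.195))-1.47,np.degrees(np.arctan2(up+.005,.1949-h))-1.47)
im,c,_=snap("scene","s11");ex=np.array([.9957,.0924]);ey=np.array([-.0924,.9957])
H=np.array([.4317,-.0305])+.1949*ex
for y in(.02,.03,.04):
  for th in(52,56,60,64,68):
    f=np.radians(th+1.47);X=[*(H-.195*np.cos(f)*ex+y*ey),.06+.195*np.sin(f)];q=proj(c,X)[0];print(y,th,q.round(1),end=" ")
  u=int(round(q[0]));print("\n col",u,"v120..",im[100:180,u].mean(1).astype(int))
E
```

```text
time: 29.75
tool_pos: [0.5327, -0.0204, 0.1804]
tool_rot: [-3.137, -0.001, 1.663]
contact_force: [-4.9, 3.1, 7.9]
opening: 0.009
grip_force: 30.0
[ 0.53269551 -0.02042582  0.1804449 ] 60.01495841895791 59.933184391304884
0.02 52 [293.8 129.8] 0.02 56 [289.7 125.4] 0.02 60 [285.3 121.4] 0.02 64 [280.8 117.7] 0.02 68 [276.2 114.4] 
 col 276 v120.. [ 38  38  39  44  71  85  79  74  67  66  70  80  84  78  73  68  65  63
  64  73  82  90 103 109 109 106  99  90  85  85  85  85  83  81  76  73
  74  73  67  59  52  49  41  37  38  38  38  36  36  36  37  37  37  37
  36  35  38  37  37  41  54  71  83  90  95  90  78  67  63  62  63  61
  63  63  62  62  55  45  43  41]
0.03 52 [291.4 131.1] 0.03 56 [287.2 126.7] 0.03 60 [282.8 122.7] 0.03 64 [278.3 118.9] 0.03 68 [273.7 115.6] 
 col 274 v120.. [ 38  39  38  38  52  62  63  61  61  59  58  62  68  70  67  66  65  64
  68  84  95  94  99 109 110 110 110 107  98  90  85  85  85  87  86  83
  79  76  69  63  57  52  47  42  39  38  37  38  38  38  38  37  38  38
  38  38  38  37  37  38  37  38  41  48  67  81  78  69  60  58  58  59
  58  58  58  57  53  47  45  42]
0.04 52 [289.  132.4] 0.04 56 [284.7 128. ] 0.04 60 [280.3 123.9] 0.04 64 [275.8 120.2] 0.04 68 [271.1 116.8] 
 col 271 v120.. [ 39  39  42  67  81  74  75  79  89  88  78  76  75  78  76  75  75  72
  77  93 104 106 112 112 113 112 112 111 106 104 105 104 101  96  89  86
  86  86  86  84  73  60  54  52  50  42  38  37  39  38  38  39  39  38
  38  39  37  38  39  39  39  38  39  38  39  45  63  77  77  67  60  58
  59  58  58  58  58  58  58  59]
```

The tool puts the lid at 60°, and the scene image agrees to within about 2°. The blocks are placed and the grip holds, so I'll hand in.

```bash
python3 -c "
from cell import robot
print(robot.hand_in())"
```

```text
the job is handed in; nothing more can be done
None
```

The job is handed in, verdict not shown: both blocks stand in the end bays, within about 1–2 mm of centre by the camera, and the gripper holds the lid at about 60°; it took about 30 s.

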